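# Dry-fit the cut floor tiles in a plant tray

## Robot

A 6-joint arm with a two-finger parallel gripper is mounted at the origin on the work surface. World frame = base frame: x ahead of the robot, y to its left, z up, the work surface at z = 0. Lengths are in mm, angles in degrees, forces in N, time in s.
With the tool pointing down it reaches from about 250 to 725 mm from the base axis. Payload 4 kg.
Tool frame: the origin (TCP) lies between the finger pads; the fingertips stand robot.tips_ahead ahead of it and the grasp point (between the pads) lies 11 mm behind it (robot.tips_ahead is the distance from the TCP to the fingertips, in mm); z points along the fingers, y is the line along which they close (so a half turn about z gives the same grasp; the last joint's range is limited). The gripper opens to 85 mm and grips with 20 to 120 N. Pads are 22 mm wide; open, the fingers measure 114 mm over their backs; the gripper's body (76 mm by 85 mm) begins 54 mm behind the grasp point. The pads swing forward as they close: fully open they stand 13 mm farther back than shut.
Start: joints at [-73.167, 13.785, 0.286, 76.501, 0, 90], TCP at [144.794, -478.575, 239.306] pointing down, gripper open.
Joint ranges: [-155.79, 155.79], [-60.16, 107.12], [-62.33, 73.08], [-114, 123.19], [-81.49, 82.49], [-180, 180]. Speed limits (degrees/s): [159.86, 159.86, 180, 180, 180, 180].

## Interface

Orientations are given as a 3x3 rotation matrix whose columns are the frame's x, y, z axes.
In Python, from workcell import robot gives the robot as it stands. The module is installed in compiled form; this text tells all that it offers.
- The arm moves only by the tool send_rows, never from a script. Its argument "moves" is a list of rows, each an object of numbers: "x", "y", "z": the shift along the tool's x, y, z in mm; "ax", "ay", "az": the turn, a rotation vector about the tool's x, y, z in rad; "hand": the closure, from 0 (fully open) to 1 (shut). A call has 1 to 8 rows; each row is the pose to reach, as a shift and turn from the pose commanded when the call began, along the tool's axes at that moment; what a row does not reach only later rows make up. A row lasts 1/12 s, in which the tool goes at most 41.7 mm and 7.16 degrees, less where a joint would pass 70% of its speed; a pose out of reach is approached as far as the arm can. A call with a gripper value outside its range is refused whole. The fingers move at their own pace and stop on an object; the grip force is fixed at half the most. Time passes only in rows, so rows that repeat a pose let the fingers close. It gives the time, the measured TCP pose, the force, the opening and the grip force at its end, in the units of the state.
- robot.state(): the state, without advancing time (a new reading comes with each control period).
- robot.grab_frame(name): name is "side" or "top" or "wrist"; returns a dict with "image" (384x512x3 uint8, blue, green, red), "range_z" (384x512 float32, mm along the optical axis (not along the pixel's ray), 0 where there is no reading), "fov_y" (degrees; the focal length in pixels is half the picture's height over the tangent of half this angle, whatever the lens; pixels are square), "cx", "cy" (the principal point, pixels), "view" (4x4, takes a point from world to camera coordinates); the wrist camera has in their place "tool_from_camera" (4x4, takes a point from camera to tool coordinates, whose origin is the TCP and whose axes are the flange's). Camera axes: x right, y up, looking along -z (the intrinsics and any distortion apply to the point x, -y, -z); pixel columns grow to the right and rows downward; lengths in mm; the calibration is good to about 2 mm. A picture is of the moment at which its call begins: read the wrist's pose just before it.
- robot.hand_in(): hands the job in; it is judged then, once.
The state is a dict: "time": time; "q": joint angles; "joint_velocities": joint speeds; "tau": joint torques, N m; "eef_pos": TCP position; "tcp_rot": TCP orientation; "contact_force": force on the tool from outside, world axes, zero at the start; "moment": the same for the moment, N m; "finger_gap": opening from 0.0 (shut) to 1.0 (fully open); "gripper_force": force on a finger pad.
Only numpy, scipy, OpenCV 4.12 (cv2) and the standard library are available. Lean on these libraries where they do the work, as an engineer would, in place of code of your own. Each camera call takes 0.05 s, during which the arm holds its last target. There are 200 camera calls.

## Task

Line the wooden plant tray with the leftover beige floor tiles: slide the big rectangular tile that already lies in the tray up to either end of it, then turn the three loose cut tiles (a long L, a short L and a short strip) and fit them together beside it, so that all four lie flat on the tray's floor, side by side inside the rim. The other things on the bench stay where they are.

Things in the scene. Friction and masses are not known exactly. Their poses are not given: they have to be found in the camera images.
- tray_floor (a point): (All sizes in mm.) Centre of the upper face of the floor of the wooden tray: a shallow rectangular tray with a wooden rim and a dark lined floor, that does not move. Inside it measures 141 along this point's x and 230 along its y. The floor is 6 thick (its upper face 6 above the bench), the rim is 10 thick, upright, and stands 11 above the floor (17 above the bench). z points up.
- big_tile: Big rectangular beige tile, 134 along its x, 88 along its y, 16 thick, 0.4 kg, lying flat in the tray about in its middle, its x nearly along the tray's x; too wide for most grippers. Origin: centre of its underside; z up. All four tiles stand 5 proud of the tray's rim when they lie on its floor.
- long_l: Loose beige tile cut to a long L, 16 thick, about 0.26 kg, lying flat on the bench. Origin: centre, on the underside, of its bounding rectangle of 134 (x from -67 to 67) by 88 (y from -44 to 44). The bar of the L fills y from -44 to -2 over the whole length; the foot fills x from 25 to 67, y from -2 to 44; both are 42 wide; the rest is empty. z up; it must not be turned over.
- short_l: Loose beige tile cut to a short L, 16 thick, about 0.19 kg, lying flat on the bench. Origin: centre, on the underside, of its bounding square of 88 by 88. The bar fills y from -44 to -2, x from -44 to 44; the foot fills x from -44 to -2, y from -2 to 44; both are 42 wide; the quarter at +x +y is empty. z up.
- strip: Loose beige rectangular tile, 88 along its x, 42 along its y, 16 thick, about 0.13 kg, lying flat on the bench. Origin: centre of its underside. With the big tile against an end of the tray, the long L, short L and strip fill the square that is left (three strip widths each way, with joints of 3 to 4): the short L hooks into the inner corner of the long L and the strip fills the last corner.
- cactus: Bystander: small cactus in a terracotta pot 86 across, 146 high in all, standing on the bench among the tiles. Origin: centre of its underside.
- mallet: Bystander: rubber mallet lying beyond the tray, head 95 by 56, handle 230 long along its -x. Origin: under the head.
- tape: Bystander: black tape measure, 70 by 38, 65 high, beyond the tray. Origin: centre of its underside.
- spacers: Bystander: white bowl 72 across, 50 high. Origin: centre of its underside.
- trowel: Bystander: pointing trowel lying to the robot's right, blade 100 by 55 along its x, handle 100 long along its -x. Origin: where blade and handle meet, on the underside.
- sprayer: Bystander: white jar 64 across, 120 high, standing at the left among the tiles. Origin: centre of its underside.
Not all that is in view belongs to the job. Leave any black look-alike of the long_l alone. Leave any turquoise look-alike of the short_l alone.

How it is judged:
By the outcome, as a careful person would: the job done as asked, in the order asked, and still so for the second after the job is handed in, with the robot touching nothing.
It also fails if it takes over 72 s, if anything falls off the work surface, if the arm or the gripper's body presses on something with over 40 N, if the wrist force passes 120 N, or if a joint passes its speed limit or range.

## Working session

There is one attempt and no reset: what is moved stays moved. The work goes in short steps, Python scripts to look and compute and a tool call to move; the robot and the scene stay as the last step left them, time stands still between calls to the robot, and variables do not carry over. Pictures are saved under pics/ and viewed, at most 10 in all, crops included, and the job is handed in when it is done.

Besides the shell and the picture viewer there is one more tool, called after "Call:" by a JSON object that holds its "op" and its "data". send_rows: Moves the arm, as the interface text tells. Its arguments: {"type":"object","properties":{"moves":{"type":"array","items":{"type":"object","properties":{"x":{"type":"number"},"y":{"type":"number"},"z":{"type":"number"},"ax":{"type":"number"},"ay":{"type":"number"},"az":{"type":"number"},"hand":{"type":"number"}}}}},"required":["moves"]}

```bash
mkdir -p pics; python3 - <<'E'
from workcell import robot
import cv2,numpy as np
s=robot.state();print(s['time'],s['eef_pos'],np.round(s['tcp_rot'],3).tolist(),robot.tips_ahead)
for n in('top','side'):
    f=robot.grab_frame(n);np.savez(n+'0.npz',**f);cv2.imwrite(f'pics/{n}0.png',f['image'])
    print(n,f['fov_y'],f['cx'],f['cy'],np.round(f['view'],3).tolist(),[k for k in f])
E
```

```text
0.0 [ 144.62254142 -477.99458206  238.42121366] [[0.957, 0.29, -0.001], [0.29, -0.957, 0.002], [0.0, -0.002, -1.0]] 8.0
top 56.78360495607326 256.02884595972785 187.04783651649592 [[0.016, -1.0, -0.002, -11.56], [0.99, 0.016, 0.142, -556.24], [-0.142, -0.004, 0.99, -1265.013], [0.0, 0.0, 0.0, 1.0]] ['image', 'range_z', 'fov_y', 'cx', 'cy', 'view']
side 56.13460386729003 253.57494362822845 190.72078716240512 [[0.987, -0.158, -0.018, -529.17], [0.13, 0.732, 0.669, -110.795], [-0.093, -0.663, 0.743, -1039.036], [0.0, 0.0, 0.0, 1.0]] ['image', 'range_z', 'fov_y', 'cx', 'cy', 'view']
```

View pics/top0.png

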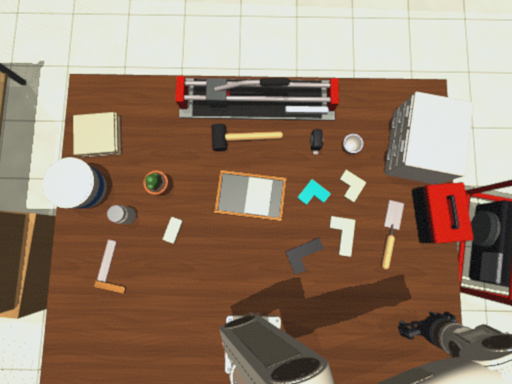

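View pics/side0.png

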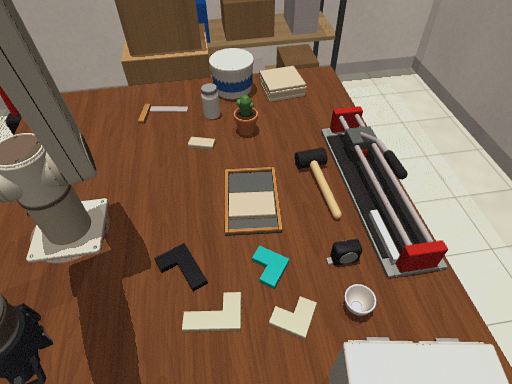

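The top picture shows these candidates:
- **Long L:** cream at (343,235) is the target. The black L at (304,254) is a look-alike.
- **Short L:** cream at (351,185) is the target. The turquoise L at (314,192) is a look-alike.
- **Strip:** cream at (172,230) is the target. The saw blade at (107,262), the trowel blade at (393,213) and the tile stack at (97,134) could be mistaken for it.
- **Tray:** it is at (250,195), with the big tile at (258,196).

The side view agrees with all of this.

```bash
cat > h.py <<'E'
import numpy as np,cv2
from workcell import robot
def K(f): 
    h=f['image'].shape[0]; return h/2/np.tan(np.radians(f['fov_y'])/2)
def cam2world(f,s=None):
    if 'view' in f: return np.linalg.inv(f['view'])
    T=np.eye(4);T[:3,:3]=s['tcp_rot'];T[:3,3]=s['eef_pos'];return T@f['tool_from_camera']
def cast(f,uv,z,s=None):
    uv=np.asarray(uv,float).reshape(-1,2);T=cam2world(f,s);k=K(f)
    d=np.c_[(uv[:,0]-f['cx'])/k,-(uv[:,1]-f['cy'])/k,-np.ones(len(uv))]@T[:3,:3].T
    o=T[:3,3];t=(z-o[2])/d[:,2];return (o+d*t[:,None])[:,:2]
def blobs(m,amin,amax=1e9):
    m=cv2.morphologyEx(m.astype(np.uint8),cv2.MORPH_OPEN,np.ones((3,3),np.uint8))
    c,_=cv2.findContours(m,cv2.RETR_EXTERNAL,cv2.CHAIN_APPROX_NONE)
    return [k for k in c if amin<cv2.contourArea(k)<amax]
def cream(im,v=150):
    h=cv2.cvtColor(im,cv2.COLOR_BGR2HSV);return (h[...,2]>v)&(h[...,1]<70)
def wrist(name):
    s=robot.state();f=robot.grab_frame('wrist');cv2.imwrite(f'pics/{name}.png',f['image']);np.savez(name+'.npz',**f,eef_pos=s['eef_pos'],tcp_rot=s['tcp_rot']);return f,s
def corners(c,eps=.03):
    return cv2.approxPolyDP(c,eps*cv2.arcLength(c,True),True).reshape(-1,2)
def go(xy,z=None,yaw=None,s=None):
    """tool-axes shift to world xyz / yaw of tool x (deg)"""
    s=s or robot.state();R=s['tcp_rot'];p=s['eef_pos'];t=np.r_[xy,p[2] if z is None else z]
    y0=np.degrees(np.arctan2(R[1,0],R[0,0]));d=R.T@(t-p)
    print('shift',np.round(d,1),'az',None if yaw is None else round(-np.radians((yaw-y0+180)%360-180),4),'yaw now',round(y0,2))
E
python3 - <<'E'
from h import *
f=dict(np.load('top0.npz'))
print(np.round(np.linalg.inv(f['view'])[:3,3]))
hsv=cv2.cvtColor(f['image'],cv2.COLOR_BGR2HSV)
for u,v in((258,196),(343,235),(351,185),(172,230),(232,193)):print(f['image'][v,u],hsv[v,u],f['range_z'][v,u])
for c in blobs(cream(f['image']),100,2000):
    p=corners(c); 
    if 120<p[:,1].mean()<300 and p[:,0].mean()<420: print(c.reshape(-1,2).mean(0).round(),cv2.contourArea(c),np.round(cast(f,p,18)).tolist())
m=(hsv[...,0]<20)&(hsv[...,1]>120)&(hsv[...,2]>130)
for c in blobs(m,15):
    r=cv2.minAreaRect(c);print('orange',np.round(r[0]),r[1],np.round(cast(f,cv2.boxPoints(r),17)).tolist())
w,s=wrist('w0');print(w['tool_from_camera'].round(3).tolist(),w['fov_y'],w['cx'],w['cy'],s['q'])
E
```

```text
[ 371.   -8. 1331.]
[227 234 230] [ 47   8 234] 1316.4723
[220 235 232] [ 36  16 235] 1297.522
[201 231 226] [ 35  33 231] 1325.5248
[221 234 230] [ 39  14 234] 1303.1925
[145 155 155] [ 30  16 155] 1336.634
[106. 260.] 318.5 [[352.0, 510.0], [351.0, 539.0], [212.0, 561.0], [213.0, 536.0]]
[172. 230.] 267.0 [[443.0, 310.0], [369.0, 335.0], [352.0, 312.0], [352.0, 298.0], [425.0, 272.0]]
[344. 234.] 558.5 [[456.0, -281.0], [416.0, -277.0], [405.0, -321.0], [318.0, -308.0], [312.0, -348.0], [443.0, -365.0]]
[115. 213.] 187.0 [[484.0, 512.0], [476.0, 538.0], [457.0, 547.0], [435.0, 542.0], [425.0, 526.0], [425.0, 512.0], [444.0, 491.0], [469.0, 493.0]]
[394. 215.] 377.0 [[519.0, -497.0], [426.0, -475.0], [416.0, -530.0], [508.0, -548.0]]
[251. 197.] 1798.0 [[554.0, 124.0], [475.0, 133.0], [456.0, -85.0], [591.0, -62.0], [597.0, 28.0]]
[352. 185.] 383.5 [[630.0, -336.0], [595.0, -320.0], [573.0, -354.0], [531.0, -334.0], [513.0, -367.0], [589.0, -406.0]]
[353. 143.] 274.0 [[753.0, -335.0], [722.0, -334.0], [703.0, -349.0], [700.0, -379.0], [719.0, -402.0], [751.0, -403.0], [770.0, -384.0
[... 1108 characters left out ...]
.76601028442383) [[463.0, 153.0], [627.0, 139.0], [599.0, -116.0], [437.0, -97.0]]
orange [157. 172.] (13.218217849731445, 3.8930366039276123) [[607.0, 398.0], [622.0, 397.0], [618.0, 347.0], [603.0, 348.0]]
orange [334.  90.] (25.0, 8.0) [[995.0, -285.0], [995.0, -316.0], [893.0, -314.0], [893.0, -283.0]]
orange [179.  88.] (8.542383193969727, 25.460739135742188) [[892.0, 319.0], [996.0, 319.0], [994.0, 285.0], [890.0, 286.0]]
[[0.001, 0.946, 0.325, 83.93], [1.0, -0.0, -0.001, -0.664], [-0.001, 0.325, -0.946, -134.29], [0.0, 0.0, 0.0, 1.0]] 67.924608320329 257.61621503705794 187.10057218659296 [-7.31663126e+01  1.38276613e+01  2.21684235e-01  7.65026982e+01
 -1.49850615e-03  9.00003970e+01]
```

Call:
{"op": "send_rows", "data": {"moves": [{"x": 270,"y": -178,"z": 25,"hand": 1},{"x": 270,"y": -178,"z": 25,"hand": 1},{"x": 270,"y": -178,"z": 25,"hand": 1},{"x": 270,"y": -178,"z": 25,"hand": 1},{"x": 270,"y": -178,"z": 25,"hand": 1},{"x": 270,"y": -178,"z": 25,"hand": 1},{"x": 270,"y": -178,"z": 25,"hand": 1},{"x": 270,"y": -178,"z": 25,"hand": 1}]}}

```text
validation failed for argument at $.mo...
```

Call:
{"op": "send_rows", "data": {"moves": [{"x": 270,"y": -178,"z": 25,"az": 0.408,"hand": 1},{"x": 270,"y": -178,"z": 25,"az": 0.408,"hand": 1},{"x": 270,"y": -178,"z": 25,"az": 0.408,"hand": 1},{"x": 270,"y": -178,"z": 25,"az": 0.408,"hand": 1},{"x": 270,"y": -178,"z": 25,"az": 0.408,"hand": 1},{"x": 270,"y": -178,"z": 25,"az": 0.408,"hand": 1},{"x": 270,"y": -178,"z": 25,"az": 0.408,"hand": 1},{"x": 270,"y": -178,"z": 25,"az": 0.408,"hand": 1}]}}

```text
validation failed for argument at $.mo...
```

```bash
python3 - <<'E'
from h import *
f,s=wrist('w1');print(s['time'],s['q'].round(1) if hasattr(s['q'],'round') else s['q'],s['eef_pos'],s['tcp_rot'].round(3).tolist(),robot.tips_ahead,s['contact_force'],s['finger_gap'])
E
```

```text
0.15 [-73.2  13.8   0.2  76.5   0.   90. ] [ 144.67768326 -478.13668399  238.61255155] [[0.957, 0.29, -0.0], [0.29, -0.957, 0.002], [0.0, -0.002, -1.0]] 8.0 [ 0.6152839   0.37913762 -0.10977236] 1.0024947008042258
```

View pics/w1.png

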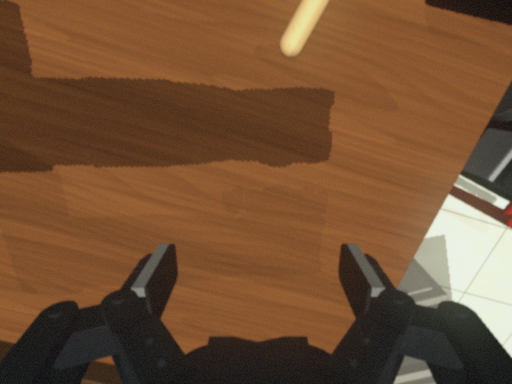

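The view shows open fingers at (160,290) and (355,290), and the trowel handle at (300,30). My rows were refused, so I'll retry with every field given.

Call:
{"op": "send_rows", "data": {"moves": [{"x": 270,"y": -178,"z": 25,"ax": 0,"ay": 0,"az": 0,"hand": 1},{"x": 270,"y": -178,"z": 25,"ax": 0,"ay": 0,"az": 0,"hand": 1},{"x": 270,"y": -178,"z": 25,"ax": 0,"ay": 0,"az": 0,"hand": 1},{"x": 270,"y": -178,"z": 25,"ax": 0,"ay": 0,"az": 0,"hand": 1},{"x": 270,"y": -178,"z": 25,"ax": 0,"ay": 0,"az": 0,"hand": 1},{"x": 270,"y": -178,"z": 25,"ax": 0,"ay": 0,"az": 0,"hand": 1},{"x": 270,"y": -178,"z": 25,"ax": 0,"ay": 0,"az": 0,"hand": 1},{"x": 270,"y": -178,"z": 25,"ax": 0,"ay": 0,"az": 0,"hand": 1}]}}

```text
time: 0.87
eef_pos: [352.8, -227.6, 214.1]
tcp_rot: [[0.957, 0.291, 0.0], [0.291, -0.957, 0.0], [0.0, -0.0, -1.0]]
contact_force: [0.6, -1.0, 1.1]
finger_gap: 0.001
gripper_force: 0.0
```

Call:
{"op": "send_rows", "data": {"moves": [{"x": 270,"y": -177,"z": 24,"ax": 0,"ay": 0,"az": 0.41,"hand": 1},{"x": 270,"y": -177,"z": 24,"ax": 0,"ay": 0,"az": 0.41,"hand": 1},{"x": 270,"y": -177,"z": 24,"ax": 0,"ay": 0,"az": 0.41,"hand": 1},{"x": 270,"y": -177,"z": 24,"ax": 0,"ay": 0,"az": 0.41,"hand": 1},{"x": 270,"y": -177,"z": 24,"ax": 0,"ay": 0,"az": 0.41,"hand": 1},{"x": 270,"y": -177,"z": 24,"ax": 0,"ay": 0,"az": 0.41,"hand": 1},{"x": 270,"y": -177,"z": 24,"ax": 0,"ay": 0,"az": 0.41,"hand": 1},{"x": 270,"y": -177,"z": 24,"ax": 0,"ay": 0,"az": 0.41,"hand": 1}]}}

```text
time: 1.53
eef_pos: [543.8, -31.6, 191.3]
tcp_rot: [[0.998, -0.069, 0.001], [-0.069, -0.997, 0.023], [-0.0, -0.023, -1.0]]
contact_force: [1.0, -0.4, 0.2]
finger_gap: -0.0
gripper_force: 0.0
```

```bash
python3 - <<'E'
from h import *
f,s=wrist('w2');print(s['time'],s['q'].round(1),s['eef_pos'],s['tcp_rot'].round(3).tolist(),robot.tips_ahead)
E
```

```text
1.5333 [ -4.   20.3   1.9  71.7   1.3 179.9] [543.78992948 -31.62580276 191.3395242 ] [[0.998, -0.069, 0.001], [-0.069, -0.997, 0.023], [-0.0, -0.023, -1.0]] 8.0
```

View pics/w2.png

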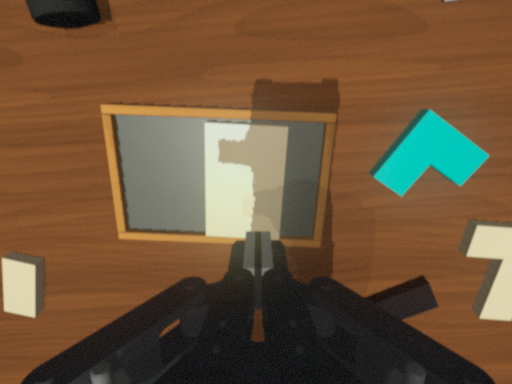

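The picture shows the tray's rim outline at about (103,105), (335,115), (320,245) and (120,240), with the big tile at x 204–288, right of centre. It will slide to the −y end. The fingertips are at (258,240).

```bash
cat >> h.py <<'E'
def load(n):
    f=dict(np.load(n+'.npz'));return f,f
def orange(im):
    h=cv2.cvtColor(im,cv2.COLOR_BGR2HSV);return (h[...,0]>8)&(h[...,0]<22)&(h[...,1]>110)&(h[...,2]>150)
E
python3 - <<'E'
from h import *
f,s=load('w2');im=f['image'];h=cv2.cvtColor(im,cv2.COLOR_BGR2HSV)
print([ (im[v,u].tolist(),h[v,u].tolist()) for u,v in((150,180),(300,200),(220,200),(270,200),(200,110),(60,200),(240,150))])
m=orange(im);m[:, 345:]=0;m[:90]=0;m[:,:95]=0;m[250:]=0
c=np.vstack(blobs(m,30));P=cast(f,c,17,s).astype(np.float32)
r=cv2.minAreaRect(P);print(r,cv2.boxPoints(r).round(1).tolist())
m=(h[...,1]<45)&(h[...,2]>120);m[:,:195]=0;m[:,300:]=0;m[250:]=0
t=(im[...,2].astype(int)-im[...,0]);print(t[200,110:330:6].tolist(),h[200,110:330:6,2].tolist())
E
```

```text
[([116, 127, 124], [38, 22, 127]), ([63, 76, 74], [35, 44, 76]), ([195, 229, 224], [34, 38, 229]), ([112, 143, 156], [21, 72, 156]), ([78, 147, 199], [17, 155, 199]), ([45, 81, 129], [13, 166, 129]), ([134, 165, 178], [21, 63, 178])]
((536.0669555664062, 63.339683532714844), (160.2386016845703, 161.39517211914062), 83.8620376586914) [[447.29998779296875, -7.699999809265137], [607.7000122070312, -24.899999618530273], [624.9000244140625, 134.39999389648438], [464.3999938964844, 151.60000610351562]]
[87, 128, 65, 10, 9, 7, 9, 8, 10, 11, 10, 9, 11, 12, 14, 11, 29, 29, 29, 27, 29, 27, 34, 37, 38, 42, 44, 42, 43, 15, 14, 10, 12, 11, 15, 77, 53] [126, 202, 106, 117, 123, 121, 125, 126, 128, 125, 126, 131, 134, 136, 137, 142, 217, 228, 229, 230, 230, 230, 224, 224, 201, 157, 156, 157, 156, 89, 84, 81, 82, 73, 75, 122, 89]
```

Call:
{"op": "send_rows", "data": {"moves": [{"x": -14,"y": -99,"z": 100,"ax": 0,"ay": 0,"az": -0.9,"hand": 1},{"x": -14,"y": -99,"z": 100,"ax": 0,"ay": 0,"az": -0.9,"hand": 1},{"x": -14,"y": -99,"z": 100,"ax": 0,"ay": 0,"az": -0.9,"hand": 1},{"x": -14,"y": -99,"z": 100,"ax": 0,"ay": 0,"az": -0.9,"hand": 1},{"x": -14,"y": -99,"z": 100,"ax": 0,"ay": 0,"az": -0.9,"hand": 1},{"x": -14,"y": -99,"z": 100,"ax": 0,"ay": 0,"az": -0.9,"hand": 1},{"x": -14,"y": -99,"z": 100,"ax": 0,"ay": 0,"az": -0.9,"hand": 1},{"x": -14,"y": -99,"z": 100,"ax": 0,"ay": 0,"az": -0.9,"hand": 1}]}}

```text
time: 2.25
eef_pos: [535.3, 67.6, 93.6]
tcp_rot: [[0.674, 0.738, 0.0], [0.738, -0.674, 0.022], [0.016, -0.015, -1.0]]
contact_force: [0.2, 0.1, -0.2]
finger_gap: 0.001
gripper_force: 0.0
```

```bash
cat >> h.py <<'E'
C=np.array([531.3,18.7]);YT=-6.14
def tray(p):
    a=np.radians(YT);R=np.array([[np.cos(a),-np.sin(a)],[np.sin(a),np.cos(a)]]);return C+R@np.array(p,float)
def totray(P):
    a=np.radians(YT);R=np.array([[np.cos(a),-np.sin(a)],[np.sin(a),np.cos(a)]]);return (np.asarray(P)-C)@R
E
python3 - <<'E'
from h import *
s=robot.state();print(s['q'].round(1),s['tcp_rot'].round(3).tolist(),s['eef_pos'].round(1))
go(tray((0,50)),40,YT+90)
f,_=load('w2');print(totray(cast(f,[(204,200),(285,200),(113,200),(323,200)],22,f)).round(1))
E
```

```text
[  6.5  24.2  -7.7  57.9   1.2 138.9] [[0.674, 0.738, 0.0], [0.738, -0.674, 0.022], [0.016, -0.015, -1.0]] [535.3  67.6  93.6]
shift [ 0.6  1.2 53.6] az -0.6332 yaw now 47.58
[[ -21.5   15.7]
 [ -17.1  -77.1]
 [ -26.5  121.5]
 [ -15.1 -120.2]]
```

```bash
cat >> h.py <<'E'
from scipy.spatial.transform import Rotation
def go(xy,z,yaw,s=None):
    s=s or robot.state();R=s['tcp_rot'];p=s['eef_pos'];a=np.radians(yaw)
    G=np.array([[np.cos(a),np.sin(a),0],[np.sin(a),-np.cos(a),0],[0,0,-1]])
    print('t %.2f q6 %.0f'%(s['time'],s['q'][5]),'xyz',(R.T@(np.r_[xy,z]-p)).round(1),'rot',Rotation.from_matrix(R.T@G).as_rotvec().round(4),'F',np.round(s['contact_force'],1))
E
python3 -c "
from h import *
go(tray((0,50)),40,YT+90);go(tray((0,50)),18,YT+90)"
```

```text
t 2.25 q6 139 xyz [ 0.6  1.2 53.6] rot [-0.009  -0.0202 -0.6331] F [ 0.2  0.1 -0.2]
t 2.25 q6 139 xyz [ 0.3  1.5 75.6] rot [-0.009  -0.0202 -0.6331] F [ 0.2  0.1 -0.2]
```

Call:
{"op": "send_rows", "data": {"moves": [{"x": 0.3,"y": 1.5,"z": 40,"ax": -0.009,"ay": -0.02,"az": -0.633,"hand": 1},{"x": 0.3,"y": 1.5,"z": 40,"ax": -0.009,"ay": -0.02,"az": -0.633,"hand": 1},{"x": 0.3,"y": 1.5,"z": 40,"ax": -0.009,"ay": -0.02,"az": -0.633,"hand": 1},{"x": 0.3,"y": 1.5,"z": 60,"ax": -0.009,"ay": -0.02,"az": -0.633,"hand": 1},{"x": 0.3,"y": 1.5,"z": 75,"ax": -0.009,"ay": -0.02,"az": -0.633,"hand": 1},{"x": 0.3,"y": 1.5,"z": 75,"ax": -0.009,"ay": -0.02,"az": -0.633,"hand": 1},{"x": 0.3,"y": 1.5,"z": 75,"ax": -0.009,"ay": -0.02,"az": -0.633,"hand": 1}]}}

```text
time: 2.83
eef_pos: [536.0, 68.1, 18.3]
tcp_rot: [[0.115, 0.993, -0.002], [0.993, -0.115, -0.0], [-0.0, -0.002, -1.0]]
contact_force: [-0.4, -0.2, 0.4]
finger_gap: 0.003
gripper_force: 0.0
```

Call:
{"op": "send_rows", "data": {"moves": [{"x": -12,"y": 0,"z": 0,"ax": 0,"ay": 0,"az": 0,"hand": 1},{"x": -20,"y": 0,"z": 0,"ax": 0,"ay": 0,"az": 0,"hand": 1},{"x": -27,"y": 0,"z": 0,"ax": 0,"ay": 0,"az": 0,"hand": 1},{"x": -35,"y": 0,"z": 0,"ax": 0,"ay": 0,"az": 0,"hand": 1},{"x": -42,"y": 0,"z": 0,"ax": 0,"ay": 0,"az": 0,"hand": 1},{"x": -50,"y": 0,"z": 0,"ax": 0,"ay": 0,"az": 0,"hand": 1},{"x": -56,"y": 0,"z": 0,"ax": 0,"ay": 0,"az": 0,"hand": 1},{"x": -60,"y": 0,"z": 0,"ax": 0,"ay": 0,"az": 0,"hand": 1}]}}

```text
time: 3.5
eef_pos: [530.7, 8.0, 19.5]
tcp_rot: [[0.113, 0.994, 0.002], [0.994, -0.113, 0.001], [0.001, 0.002, -1.0]]
contact_force: [0.8, 3.2, 2.4]
finger_gap: 0.002
gripper_force: 1.8
```

Call:
{"op": "send_rows", "data": {"moves": [{"x": -2,"y": 0,"z": 0,"ax": 0,"ay": 0,"az": 0,"hand": 1},{"x": -3.5,"y": 0,"z": 0,"ax": 0,"ay": 0,"az": 0,"hand": 1},{"x": -5,"y": 0,"z": 0,"ax": 0,"ay": 0,"az": 0,"hand": 1},{"x": -6,"y": 0,"z": 0,"ax": 0,"ay": 0,"az": 0,"hand": 1}]}}

```text
time: 3.83
eef_pos: [529.9, 3.0, 19.1]
tcp_rot: [[0.112, 0.994, 0.001], [0.994, -0.112, 0.001], [0.001, 0.001, -1.0]]
contact_force: [0.8, 3.9, 2.8]
finger_gap: -0.002
gripper_force: 1.9
```

Call:
{"op": "send_rows", "data": {"moves": [{"x": -1.5,"y": 0,"z": 0,"ax": 0,"ay": 0,"az": 0,"hand": 1},{"x": -3,"y": 0,"z": 0,"ax": 0,"ay": 0,"az": 0,"hand": 1},{"x": -4,"y": 0,"z": 0,"ax": 0,"ay": 0,"az": 0,"hand": 1},{"x": -5,"y": 0,"z": 0,"ax": 0,"ay": 0,"az": 0,"hand": 1}]}}

```text
time: 4.17
eef_pos: [529.3, 2.1, 19.2]
tcp_rot: [[0.109, 0.994, 0.001], [0.994, -0.109, 0.01], [0.01, 0.0, -1.0]]
contact_force: [0.5, 16.7, 3.0]
finger_gap: -0.002
gripper_force: 8.4
```

Call:
{"op": "send_rows", "data": {"moves": [{"x": 8,"y": 0,"z": -10,"ax": 0,"ay": 0,"az": 0,"hand": 1},{"x": 5,"y": 0,"z": -50,"ax": 0,"ay": 0,"az": 0,"hand": 1},{"x": -120,"y": -40,"z": -130,"ax": 0,"ay": 0,"az": -0.75,"hand": 0},{"x": -200,"y": -60,"z": -130,"ax": 0,"ay": 0,"az": -0.75,"hand": 0},{"x": -200,"y": -60,"z": -130,"ax": 0,"ay": 0,"az": -0.75,"hand": 0},{"x": -200,"y": -60,"z": -130,"ax": 0,"ay": 0,"az": -0.75,"hand": 0},{"x": -220,"y": -65,"z": -130,"ax": 0,"ay": 0,"az": -0.75,"hand": 0},{"x": -240,"y": -75,"z": -130,"ax": 0,"ay": 0,"az": -0.75,"hand": 0}]}}

```text
time: 4.83
eef_pos: [444.8, -196.8, 142.2]
tcp_rot: [[-0.545, 0.839, 0.0], [0.839, 0.545, -0.003], [-0.002, -0.001, -1.0]]
contact_force: [0.2, -0.3, 0.3]
finger_gap: 0.849
gripper_force: 0.0
```

```bash
python3 -c "
from h import *
s=robot.state();print(s['eef_pos'],s['finger_gap']);go((386,-338),150,172.6)"
```

```text
[ 444.76560854 -196.81397746  142.15279108] 0.8488989248990145
t 4.83 q6 33 xyz [ -86.4 -126.2   -7.5] rot [-0.002   0.0017 -0.8656] F [ 0.2 -0.3  0.3]
```

Call:
{"op": "send_rows", "data": {"moves": [{"x": -86,"y": -126,"z": -8,"ax": 0,"ay": 0,"az": -0.866,"hand": 0},{"x": -86,"y": -126,"z": -8,"ax": 0,"ay": 0,"az": -0.866,"hand": 0},{"x": -86,"y": -126,"z": -8,"ax": 0,"ay": 0,"az": -0.866,"hand": 0},{"x": -86,"y": -126,"z": -8,"ax": 0,"ay": 0,"az": -0.866,"hand": 0},{"x": -86,"y": -126,"z": -8,"ax": 0,"ay": 0,"az": -0.866,"hand": 0},{"x": -86,"y": -126,"z": -8,"ax": 0,"ay": 0,"az": -0.866,"hand": 0},{"x": -86,"y": -126,"z": -8,"ax": 0,"ay": 0,"az": -0.866,"hand": 0},{"x": -86,"y": -126,"z": -8,"ax": 0,"ay": 0,"az": -0.866,"hand": 0}]}}

```text
time: 5.5
eef_pos: [384.7, -335.8, 148.6]
tcp_rot: [[-0.991, 0.131, -0.002], [0.131, 0.991, -0.0], [0.002, -0.001, -1.0]]
contact_force: [-0.1, 0.3, 0.3]
finger_gap: 1.001
gripper_force: 0.0
```

```bash
python3 - <<'E'
from h import *
f,s=wrist('w3');print(s['eef_pos'],s['tcp_rot'].round(3).tolist())
for c in blobs(cream(f['image'],120),1500):
    print(c.reshape(-1,2).mean(0).round(),cv2.contourArea(c),corners(c,.02).tolist(),np.round(cast(f,corners(c,.02),16,s),1).tolist())
E
```

```text
[ 384.66150888 -335.77663627  148.6308093 ] [[-0.991, 0.131, -0.002], [0.131, 0.991, -0.0], [0.002, -0.001, -1.0]]
[252. 320.] 1761.5 [[245, 290], [222, 336], [275, 338], [263, 329], [277, 301]] [[512.2, -366.5], [574.8, -403.6], [586.1, -340.6], [570.5, -353.3], [531.9, -332.3]]
[106. 255.] 3143.0 [[81, 223], [88, 295], [101, 300], [134, 268], [132, 228], [110, 225], [106, 237], [102, 224]] [[407.5, -522.9], [495.9, -544.8], [504.6, -532.2], [467.7, -483.1], [419.9, -472.0], [413.6, -493.8], [426.6, -502.1], [411.4, -501.7]]
[503. 273.] 1565.5 [[511, 215], [482, 319], [511, 318]] [[455.7, -83.3], [588.6, -96.4], [591.5, -62.9]]
[266. 184.] 6854.5 [[232, 106], [236, 235], [317, 238], [319, 202], [274, 200], [277, 107]] [[312.5, -349.3], [442.0, -365.8], [456.5, -281.7], [416.0, -277.1], [407.9, -321.8], [318.7, -309.1]]
```

View pics/w3.png

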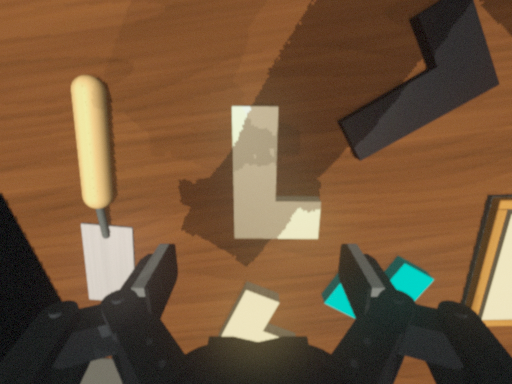

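The close crop shows the cream long L at (232–320,106–239), in the given handedness: bar along world x, foot at +x/+y. The black look-alike is upper right at (430,80), and the turquoise one is at (385,285). This is the right tile.

```bash
python3 -c "
from h import *
go((386.5,-338.9),10,172.7)"
```

```text
t 5.55 q6 -34 xyz [ -2.3  -3.  138.7] rot [-0.0006 -0.0021 -0.0038] F [-1.   0.9 -0.6]
```

Call:
{"op": "send_rows", "data": {"moves": [{"x": -2.3,"y": -3,"z": 40,"ax": 0,"ay": -0.002,"az": 0,"hand": 0},{"x": -2.3,"y": -3,"z": 80,"ax": 0,"ay": -0.002,"az": 0,"hand": 0},{"x": -2.3,"y": -3,"z": 115,"ax": 0,"ay": -0.002,"az": 0,"hand": 0},{"x": -2.3,"y": -3,"z": 132,"ax": 0,"ay": -0.002,"az": 0,"hand": 0},{"x": -2.3,"y": -3,"z": 138,"ax": 0,"ay": -0.002,"az": 0,"hand": 0},{"x": -2.3,"y": -3,"z": 138,"ax": 0,"ay": -0.002,"az": 0,"hand": 0.6},{"x": -2.3,"y": -3,"z": 138,"ax": 0,"ay": -0.002,"az": 0,"hand": 1},{"x": -2.3,"y": -3,"z": 138,"ax": 0,"ay": -0.002,"az": 0,"hand": 1}]}}

```text
time: 6.22
eef_pos: [389.5, -339.3, 12.8]
tcp_rot: [[-0.991, 0.134, 0.005], [0.134, 0.991, -0.002], [-0.005, -0.002, -1.0]]
contact_force: [-0.2, -0.6, 0.1]
finger_gap: 0.602
gripper_force: 0.0
```

Call:
{"op": "send_rows", "data": {"moves": [{"x": 0,"y": 0,"z": 0,"ax": 0,"ay": 0,"az": 0,"hand": 1},{"x": 0,"y": 0,"z": 0,"ax": 0,"ay": 0,"az": 0,"hand": 1}]}}

```text
time: 6.38
eef_pos: [389.7, -339.6, 13.4]
tcp_rot: [[-0.991, 0.134, 0.006], [0.134, 0.991, -0.003], [-0.007, -0.002, -1.0]]
contact_force: [-0.3, 0.2, 5.5]
finger_gap: 0.472
gripper_force: 61.7
```

```bash
python3 -c "
from h import *
print(tray((10,21)));go(tray((10,21)),70,YT+180);go(tray((10,21)),20,YT+180)"
```

```text
[543.48875786  38.50995158]
t 6.38 q6 -33 xyz [-102.1  395.2  -56.9] rot [-0.0025  0.0066 -0.0272] F [-0.3  0.2  5.5]
t 6.38 q6 -33 xyz [-101.7  395.3   -6.9] rot [-0.0025  0.0066 -0.0272] F [-0.3  0.2  5.5]
```

Call:
{"op": "send_rows", "data": {"moves": [{"x": 0,"y": 0,"z": -10,"ax": 0,"ay": 0,"az": 0,"hand": 1},{"x": 0,"y": 0,"z": -30,"ax": 0,"ay": 0,"az": 0,"hand": 1},{"x": 0,"y": 0,"z": -55,"ax": 0,"ay": 0,"az": 0,"hand": 1},{"x": 0,"y": 0,"z": -65,"ax": 0,"ay": 0,"az": 0,"hand": 1}]}}

```text
time: 6.72
eef_pos: [389.2, -339.1, 79.4]
tcp_rot: [[-0.991, 0.134, 0.006], [0.134, 0.991, -0.003], [-0.006, -0.002, -1.0]]
contact_force: [1.0, 0.2, -2.0]
finger_gap: 0.475
gripper_force: 61.3
```

Call:
{"op": "send_rows", "data": {"moves": [{"x": -7,"y": 25,"z": 0,"ax": 0,"ay": 0,"az": 0,"hand": 1},{"x": -17,"y": 65,"z": 0,"ax": 0,"ay": 0,"az": 0,"hand": 1},{"x": -27,"y": 105,"z": 0,"ax": 0,"ay": 0,"az": 0,"hand": 1},{"x": -37,"y": 145,"z": 0,"ax": 0,"ay": 0,"az": 0,"hand": 1},{"x": -47,"y": 184,"z": 0,"ax": 0,"ay": 0,"az": 0,"hand": 1},{"x": -57,"y": 223,"z": 0,"ax": 0,"ay": 0,"az": 0,"hand": 1},{"x": -67,"y": 262,"z": 0,"ax": 0,"ay": 0,"az": 0,"hand": 1},{"x": -77,"y": 300,"z": 0,"ax": 0,"ay": 0,"az": 0,"hand": 1}]}}

```text
time: 7.38
eef_pos: [504.7, -49.1, 76.7]
tcp_rot: [[-0.991, 0.134, 0.003], [0.134, 0.991, 0.0], [-0.003, 0.0, -1.0]]
contact_force: [-0.7, -1.4, -3.1]
finger_gap: 0.468
gripper_force: 61.4
```

Call:
{"op": "send_rows", "data": {"moves": [{"x": -18,"y": 70,"z": 0,"ax": 0,"ay": 0.006,"az": -0.027,"hand": 1},{"x": -24,"y": 92,"z": 0,"ax": 0,"ay": 0.006,"az": -0.027,"hand": 1},{"x": -24,"y": 92,"z": 0,"ax": 0,"ay": 0.006,"az": -0.027,"hand": 1},{"x": -24,"y": 92,"z": 0,"ax": 0,"ay": 0.006,"az": -0.027,"hand": 1}]}}

```text
time: 7.72
eef_pos: [542.0, 40.4, 76.7]
tcp_rot: [[-0.995, 0.101, -0.001], [0.101, 0.995, 0.002], [0.002, 0.002, -1.0]]
contact_force: [1.0, 1.0, -2.6]
finger_gap: 0.469
gripper_force: 61.5
```

```bash
python3 - <<'E'
from h import *
f,s=wrist('w4');print(s['eef_pos'].round(1),s['finger_gap']);go(tray((10,21)),20,YT+180)
im=f['image']
for c in blobs(cream(im,120),3000):
    print(cv2.contourArea(c),corners(c,.02).tolist())
E
```

```text
[542.   40.4  76.7] 0.4691276693544828
t 7.77 q6 10 xyz [-2.9  0.5 56.5] rot [-0.     -0.0032  0.0034] F [-0.9 -0.1 -3. ]
7591.5 [[365, 100], [237, 111], [290, 216], [304, 155], [315, 172], [338, 162]]
13342.0 [[42, 100], [82, 275], [170, 277], [101, 108]]
```

View pics/w4.png

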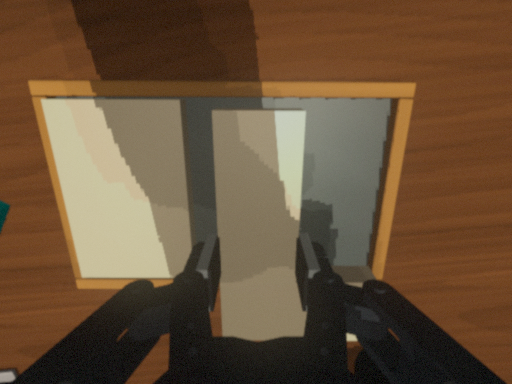

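The picture shows the big tile flush at the −y end (left), spanning columns 45–215. The long L is held straight above the free part, its near end at row 110.

```bash
python3 - <<'E'
from h import *
f,s=load('w4')
print(totray(cast(f,[(260,110),(215,150),(302,150)],79.3,s)).round(1))
print('rim inner', totray(cast(f,[(230,97),(390,160)],17,s)).round(1), 'bigtile edge',totray(cast(f,[(187,180),(190,220)],22,s)).round(1))
E
```

```text
[[-66.8  23.9]
 [-48.6   3. ]
 [-48.8  43.7]]
rim inner [[-70.8   4.9]
 [-29.5 115.4]] bigtile edge [[-15.6 -25.9]
 [ 15.  -26. ]]
```

Call:
{"op": "send_rows", "data": {"moves": [{"x": -2,"y": 0,"z": 20,"ax": 0,"ay": -0.003,"az": 0.003,"hand": 1},{"x": -2,"y": 0,"z": 40,"ax": 0,"ay": -0.003,"az": 0.003,"hand": 1},{"x": -2,"y": 0,"z": 50,"ax": 0,"ay": -0.003,"az": 0.003,"hand": 1},{"x": -2,"y": 0,"z": 54,"ax": 0,"ay": -0.003,"az": 0.003,"hand": 1},{"x": -2,"y": 0,"z": 56,"ax": 0,"ay": -0.003,"az": 0.003,"hand": 1},{"x": -2,"y": 0,"z": 56,"ax": 0,"ay": -0.003,"az": 0.003,"hand": 1}]}}

```text
time: 8.27
eef_pos: [542.4, 35.8, 20.7]
tcp_rot: [[-0.994, 0.111, -0.0], [0.111, 0.994, 0.0], [0.0, 0.0, -1.0]]
contact_force: [0.0, -0.1, -2.2]
finger_gap: 0.472
gripper_force: 61.5
```

Call:
{"op": "send_rows", "data": {"moves": [{"x": 0,"y": 0,"z": 1.5,"ax": 0,"ay": 0,"az": 0,"hand": 1},{"x": 0,"y": 0,"z": 1.5,"ax": 0,"ay": 0,"az": 0,"hand": 0.42},{"x": 0,"y": 0,"z": 1.5,"ax": 0,"ay": 0,"az": 0,"hand": 0.42},{"x": 0,"y": 0,"z": 1.5,"ax": 0,"ay": 0,"az": 0,"hand": 0.42},{"x": 0,"y": 0,"z": -20,"ax": 0,"ay": 0,"az": 0,"hand": 0.42},{"x": 0,"y": 0,"z": -50,"ax": 0,"ay": 0,"az": 0,"hand": 0.6},{"x": 0,"y": 0,"z": -50,"ax": 0,"ay": 0,"az": 0,"hand": 1},{"x": 0,"y": 0,"z": -50,"ax": 0,"ay": 0,"az": 0,"hand": 1}]}}

```text
time: 8.93
eef_pos: [544.8, 36.8, 73.3]
tcp_rot: [[-0.994, 0.11, 0.006], [0.11, 0.994, 0.001], [-0.006, 0.002, -1.0]]
contact_force: [0.2, 0.3, -1.4]
finger_gap: 0.163
gripper_force: 0.0
```

```bash
python3 - <<'E'
from h import *
f,s=wrist('w5');print(s['eef_pos'].round(1),s['finger_gap'])
m=cream(f['image'],120);m[300:]=0
for c in blobs(m,1500): print(cv2.contourArea(c),corners(c,.02).tolist(),totray(cast(f,corners(c,.02),22,s)).round(1).tolist())
h=cv2.cvtColor(f['image'],cv2.COLOR_BGR2HSV);print(h[200,200:420:4,1:].tolist())
E
```

```text
[544.8  36.8  73.3] 0.1630381495181026
1767.5 [[347, 232], [336, 232], [333, 242], [295, 241], [311, 279], [342, 276]] [[26.5, 85.2], [26.5, 77.2], [34.7, 75.7], [33.8, 47.6], [67.3, 61.4], [64.6, 85.2]]
13079.5 [[41, 96], [84, 275], [170, 276], [86, 94]] [[-68.4, -113.7], [63.2, -113.9], [64.3, -47.7], [-69.5, -85.6]]
7278.0 [[231, 105], [287, 197], [289, 160], [330, 162], [374, 97], [266, 91]] [[-62.8, 3.6], [-1.0, 40.6], [-27.4, 41.1], [-26.0, 68.5], [-67.3, 92.4], [-71.0, 25.4]]
[[29, 62], [36, 64], [47, 65], [42, 66], [38, 68], [37, 62], [42, 66], [69, 130], [74, 131], [72, 135], [77, 132], [79, 132], [73, 132], [75, 132], [75, 133], [75, 133], [79, 133], [71, 130], [72, 131], [71, 133], [72, 131], [74, 131], [33, 102], [23, 88], [25, 92], [29, 96], [21, 107], [22, 106], [23, 110], [28, 109], [23, 110], [19, 108], [25, 111], [21, 110], [21, 109], [24, 106], [24, 107], [28, 110], [26, 109], [24, 108], [26, 106], [17, 103], [24, 105], [30, 103], [29, 106], [28, 99], [122, 71], [169, 77], [163, 175], [168, 178], [165, 178], [163, 111], [164, 112], [174, 114], [163, 116]]
```

```bash
python3 -c "
from h import *
go(tray((5,68)),18,YT+180)"
```

```text
t 8.98 q6 10 xyz [ 5.4 48.7 53.8] rot [ 0.001   0.0028 -0.0028] F [-0.3  0.2 -0.2]
```

Call:
{"op": "send_rows", "data": {"moves": [{"x": 5.4,"y": 30,"z": 0,"ax": 0,"ay": 0.003,"az": -0.003,"hand": 1},{"x": 5.4,"y": 48,"z": 5,"ax": 0,"ay": 0.003,"az": -0.003,"hand": 1},{"x": 5.4,"y": 48,"z": 30,"ax": 0,"ay": 0.003,"az": -0.003,"hand": 1},{"x": 5.4,"y": 48,"z": 48,"ax": 0,"ay": 0.003,"az": -0.003,"hand": 1},{"x": 5.4,"y": 48,"z": 54,"ax": 0,"ay": 0.003,"az": -0.003,"hand": 1},{"x": 5.4,"y": 48,"z": 54,"ax": 0,"ay": 0.003,"az": -0.003,"hand": 1}]}}

```text
time: 9.48
eef_pos: [540.4, 84.9, 15.1]
tcp_rot: [[-0.994, 0.107, -0.007], [0.107, 0.994, 0.0], [0.007, -0.0, -1.0]]
contact_force: [1.3, 0.4, -0.5]
finger_gap: -0.002
gripper_force: 0.0
```

Call:
{"op": "send_rows", "data": {"moves": [{"x": 0,"y": -5,"z": 0,"ax": 0,"ay": 0,"az": 0,"hand": 1},{"x": 0,"y": -10,"z": 0,"ax": 0,"ay": 0,"az": 0,"hand": 1},{"x": 0,"y": -15,"z": 0,"ax": 0,"ay": 0,"az": 0,"hand": 1},{"x": 0,"y": -19,"z": 0,"ax": 0,"ay": 0,"az": 0,"hand": 1},{"x": 0,"y": -23,"z": 0,"ax": 0,"ay": 0,"az": 0,"hand": 1},{"x": 0,"y": -27,"z": 0,"ax": 0,"ay": 0,"az": 0,"hand": 1},{"x": 0,"y": -30,"z": 0,"ax": 0,"ay": 0,"az": 0,"hand": 1},{"x": 0,"y": -33,"z": 0,"ax": 0,"ay": 0,"az": 0,"hand": 1}]}}

```text
time: 10.15
eef_pos: [538.7, 51.9, 16.7]
tcp_rot: [[-0.994, 0.107, -0.003], [0.107, 0.994, 0.001], [0.003, 0.001, -1.0]]
contact_force: [-0.5, 2.5, -0.5]
finger_gap: 0.001
gripper_force: 0.9
```

Call:
{"op": "send_rows", "data": {"moves": [{"x": 0,"y": -2,"z": 0,"ax": 0,"ay": 0,"az": 0,"hand": 1},{"x": 0,"y": -4,"z": 0,"ax": 0,"ay": 0,"az": 0,"hand": 1},{"x": 0,"y": -5,"z": 0,"ax": 0,"ay": 0,"az": 0,"hand": 1},{"x": 0,"y": -6,"z": 0,"ax": 0,"ay": 0,"az": 0,"hand": 1}]}}

```text
time: 10.48
eef_pos: [538.6, 46.2, 16.7]
tcp_rot: [[-0.994, 0.107, -0.002], [0.107, 0.994, 0.001], [0.002, 0.001, -1.0]]
contact_force: [0.3, 3.7, -0.8]
finger_gap: -0.005
gripper_force: 1.8
```

Call:
{"op": "send_rows", "data": {"moves": [{"x": 0,"y": -2,"z": 0,"ax": 0,"ay": 0,"az": 0,"hand": 1},{"x": 0,"y": -3,"z": 0,"ax": 0,"ay": 0,"az": 0,"hand": 1},{"x": 0,"y": -4,"z": 0,"ax": 0,"ay": 0,"az": 0,"hand": 1},{"x": 0,"y": -5,"z": 0,"ax": 0,"ay": 0,"az": 0,"hand": 1}]}}

```text
time: 10.82
eef_pos: [538.6, 45.7, 17.0]
tcp_rot: [[-0.995, 0.104, -0.001], [0.104, 0.995, 0.011], [0.002, 0.011, -1.0]]
contact_force: [1.7, 15.8, -1.5]
finger_gap: -0.003
gripper_force: 7.8
```

Call:
{"op": "send_rows", "data": {"moves": [{"x": 0,"y": 10,"z": 0,"ax": 0,"ay": 0,"az": 0,"hand": 1},{"x": -5,"y": 14,"z": 0,"ax": 0,"ay": 0,"az": 0,"hand": 1},{"x": -9,"y": 14,"z": 0,"ax": 0,"ay": 0,"az": 0,"hand": 1},{"x": -12,"y": 14,"z": 0,"ax": 0,"ay": 0,"az": 0,"hand": 1},{"x": -14,"y": 14,"z": 0,"ax": 0,"ay": 0,"az": 0,"hand": 1},{"x": -16,"y": 14,"z": 0,"ax": 0,"ay": 0,"az": 0,"hand": 1}]}}

```text
time: 11.32
eef_pos: [552.4, 53.2, 16.1]
tcp_rot: [[-0.994, 0.107, -0.009], [0.107, 0.994, 0.001], [0.009, 0.0, -1.0]]
contact_force: [-9.1, 1.8, 7.9]
finger_gap: 0.0
gripper_force: 4.9
```

```bash
python3 -c "
from h import *
go((551,-366),150,151)"
```

```text
t 11.32 q6 12 xyz [ -42.3 -416.8 -134.4] rot [-0.0015 -0.009   0.3987] F [-9.1  1.8  7.9]
```

Call:
{"op": "send_rows", "data": {"moves": [{"x": 6,"y": 0,"z": -5,"ax": 0,"ay": 0,"az": 0,"hand": 1},{"x": 6,"y": 0,"z": -40,"ax": 0,"ay": 0,"az": 0,"hand": 1},{"x": 0,"y": -30,"z": -70,"ax": 0,"ay": -0.009,"az": 0.1,"hand": 0},{"x": 0,"y": -65,"z": -90,"ax": 0,"ay": -0.009,"az": 0.2,"hand": 0},{"x": -5,"y": -104,"z": -100,"ax": 0,"ay": -0.009,"az": 0.3,"hand": 0},{"x": -10,"y": -143,"z": -110,"ax": 0,"ay": -0.009,"az": 0.398,"hand": 0},{"x": -15,"y": -182,"z": -120,"ax": 0,"ay": -0.009,"az": 0.398,"hand": 0},{"x": -20,"y": -221,"z": -130,"ax": 0,"ay": -0.009,"az": 0.398,"hand": 0}]}}

```text
time: 11.98
eef_pos: [551.6, -171.1, 147.8]
tcp_rot: [[-0.875, 0.485, 0.007], [0.485, 0.875, -0.003], [-0.008, 0.001, -1.0]]
contact_force: [0.9, -0.9, -0.4]
finger_gap: 0.846
gripper_force: 0.0
```

```bash
python3 -c "
from h import *
go((551,-366),150,151)"
```

```text
t 11.98 q6 12 xyz [ -93.9 -170.7   -1.6] rot [0.0007 0.008  0.0003] F [ 0.9 -0.9 -0.4]
```

Call:
{"op": "send_rows", "data": {"moves": [{"x": -20,"y": -36,"z": 0,"ax": 0,"ay": 0.008,"az": 0,"hand": 0},{"x": -40,"y": -72,"z": 0,"ax": 0,"ay": 0.008,"az": 0,"hand": 0},{"x": -60,"y": -108,"z": 0,"ax": 0,"ay": 0.008,"az": 0,"hand": 0},{"x": -80,"y": -144,"z": 0,"ax": 0,"ay": 0.008,"az": 0,"hand": 0},{"x": -90,"y": -164,"z": 0,"ax": 0,"ay": 0.008,"az": 0,"hand": 0},{"x": -94,"y": -171,"z": 0,"ax": 0,"ay": 0.008,"az": 0,"hand": 0},{"x": -94,"y": -171,"z": 0,"ax": 0,"ay": 0.008,"az": 0,"hand": 0}]}}

```text
time: 12.57
eef_pos: [550.4, -366.6, 146.6]
tcp_rot: [[-0.873, 0.488, -0.001], [0.488, 0.873, 0.001], [0.001, 0.0, -1.0]]
contact_force: [0.3, 0.1, 0.4]
finger_gap: 1.002
gripper_force: 0.0
```

```bash
python3 - <<'E'
from h import *
f,s=wrist('w6');print(s['eef_pos'],s['tcp_rot'].round(3).tolist())
for c in blobs(cream(f['image'],120),1500):
    print(c.reshape(-1,2).mean(0).round(),cv2.contourArea(c),corners(c,.03).tolist(),np.round(cast(f,corners(c,.03),16,s),1).tolist())
E
```

```text
[ 550.43963701 -366.58979466  146.57652167] [[-0.873, 0.488, -0.001], [0.488, 0.873, 0.001], [0.001, 0.0, -1.0]]
[278. 198.] 4405.0 [[239, 148], [237, 218], [319, 233], [321, 197], [278, 193], [280, 151]] [[514.2, -365.9], [575.5, -404.1], [631.8, -338.3], [596.4, -319.5], [571.9, -354.9], [535.5, -333.6]]
[ 86. 172.] 5068.0 [[91, 123], [67, 129], [70, 144], [40, 138], [86, 227], [133, 214]] [[428.6, -472.2], [422.1, -495.0], [434.1, -501.9], [416.2, -522.4], [508.4, -545.5], [520.2, -494.1]]
```

View pics/w6.png

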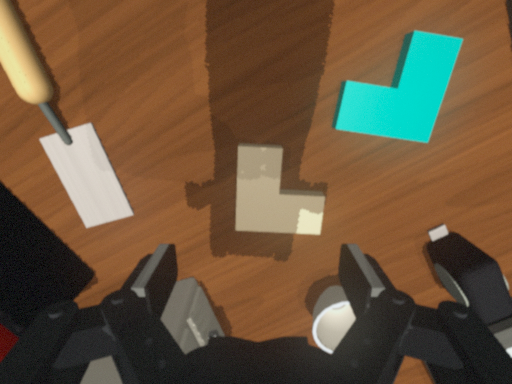

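The picture shows the cream short L at (237–322,147–234), held straight in the view, with the inner corner at (279,193). The turquoise look-alike is at (405,90), the trowel blade at (86,175), and the bowl and tape sit lower right.

```bash
python3 -c "
from h import *
go((551.7,-366.9),12.5,149.3)"
```

```text
t 12.62 q6 -4 xyz [ -2.3  -1.7 134.1] rot [ 0.0012 -0.0024  0.0286] F [0.3 0.1 0.3]
```

Call:
{"op": "send_rows", "data": {"moves": [{"x": -2.3,"y": -1.7,"z": 40,"ax": 0,"ay": -0.002,"az": 0.029,"hand": 0},{"x": -2.3,"y": -1.7,"z": 80,"ax": 0,"ay": -0.002,"az": 0.029,"hand": 0},{"x": -2.3,"y": -1.7,"z": 112,"ax": 0,"ay": -0.002,"az": 0.029,"hand": 0},{"x": -2.3,"y": -1.7,"z": 128,"ax": 0,"ay": -0.002,"az": 0.029,"hand": 0},{"x": -2.3,"y": -1.7,"z": 133,"ax": 0,"ay": -0.002,"az": 0.029,"hand": 0},{"x": -2.3,"y": -1.7,"z": 134,"ax": 0,"ay": -0.002,"az": 0.029,"hand": 0.4},{"x": -2.3,"y": -1.7,"z": 134,"ax": 0,"ay": -0.002,"az": 0.029,"hand": 1},{"x": -2.3,"y": -1.7,"z": 134,"ax": 0,"ay": -0.002,"az": 0.029,"hand": 1}]}}

```text
time: 13.28
eef_pos: [554.0, -366.3, 15.2]
tcp_rot: [[-0.861, 0.508, 0.004], [0.508, 0.861, -0.001], [-0.004, 0.001, -1.0]]
contact_force: [-0.1, 0.2, 0.4]
finger_gap: 0.602
gripper_force: 0.0
```

Call:
{"op": "send_rows", "data": {"moves": [{"x": 0,"y": 0,"z": 0,"ax": 0,"ay": 0,"az": 0,"hand": 1},{"x": 0,"y": 0,"z": 0,"ax": 0,"ay": 0,"az": 0,"hand": 1},{"x": 0,"y": 0,"z": 0,"ax": 0,"ay": 0,"az": 0,"hand": 1}]}}

```text
time: 13.53
eef_pos: [554.1, -367.0, 15.9]
tcp_rot: [[-0.861, 0.509, 0.005], [0.509, 0.861, -0.002], [-0.005, 0.001, -1.0]]
contact_force: [1.0, 0.8, 6.5]
finger_gap: 0.465
gripper_force: 61.2
```

Call:
{"op": "send_rows", "data": {"moves": [{"x": 0,"y": 0,"z": -10,"ax": 0,"ay": 0,"az": 0,"hand": 1},{"x": 0,"y": 0,"z": -35,"ax": 0,"ay": 0,"az": 0,"hand": 1},{"x": 0,"y": 0,"z": -65,"ax": 0,"ay": 0,"az": 0,"hand": 1}]}}

```text
time: 13.78
eef_pos: [550.2, -364.9, 76.4]
tcp_rot: [[-0.861, 0.509, -0.005], [0.509, 0.861, 0.004], [0.006, 0.001, -1.0]]
contact_force: [0.5, -0.5, -2.4]
finger_gap: 0.469
gripper_force: 60.8
```

```bash
python3 -c "
from h import *
print(robot.state()['eef_pos'],robot.state()['finger_gap']);go(tray((-47.5,72)),80,YT+90)"
```

```text
[ 550.1631924  -364.89154912   76.4001369 ] 0.46908497897125956
t 13.78 q6 -3 xyz [284.7 366.4  -1.3] rot [-0.0025 -0.0064  1.1436] F [ 0.5 -0.5 -2.4]
```

Call:
{"op": "send_rows", "data": {"moves": [{"x": 12,"y": 16,"z": -5,"ax": 0,"ay": 0,"az": 0.1,"hand": 1},{"x": 35,"y": 45,"z": -5,"ax": 0,"ay": 0,"az": 0.2,"hand": 1},{"x": 60,"y": 77,"z": -5,"ax": 0,"ay": 0,"az": 0.3,"hand": 1},{"x": 85,"y": 109,"z": -5,"ax": 0,"ay": 0,"az": 0.4,"hand": 1},{"x": 110,"y": 141,"z": -5,"ax": 0,"ay": 0,"az": 0.5,"hand": 1},{"x": 135,"y": 173,"z": -5,"ax": 0,"ay": 0,"az": 0.6,"hand": 1},{"x": 160,"y": 205,"z": -5,"ax": 0,"ay": 0,"az": 0.7,"hand": 1},{"x": 185,"y": 237,"z": -5,"ax": 0,"ay": 0,"az": 0.8,"hand": 1}]}}

```text
time: 14.45
eef_pos: [513.1, -66.3, 84.0]
tcp_rot: [[-0.229, 0.973, 0.001], [0.973, 0.229, 0.001], [0.001, 0.001, -1.0]]
contact_force: [0.9, 1.7, -1.5]
finger_gap: 0.471
gripper_force: 60.8
```

```bash
python3 -c "
from h import *
go(tray((-47.5,72)),80,YT+90)"
```

```text
t 14.45 q6 69 xyz [162.3  16.3   4.1] rot [ 0.0013 -0.0009  0.3382] F [ 0.9  1.7 -1.5]
```

Call:
{"op": "send_rows", "data": {"moves": [{"x": 36,"y": 4,"z": 0,"ax": 0,"ay": 0,"az": 0.1,"hand": 1},{"x": 74,"y": 8,"z": 0,"ax": 0,"ay": 0,"az": 0.2,"hand": 1},{"x": 110,"y": 11,"z": 0,"ax": 0,"ay": 0,"az": 0.3,"hand": 1},{"x": 138,"y": 14,"z": 0,"ax": 0,"ay": 0,"az": 0.338,"hand": 1},{"x": 155,"y": 16,"z": 0,"ax": 0,"ay": 0,"az": 0.338,"hand": 1},{"x": 162,"y": 16,"z": 0,"ax": 0,"ay": 0,"az": 0.338,"hand": 1},{"x": 162,"y": 16,"z": 0,"ax": 0,"ay": 0,"az": 0.338,"hand": 1},{"x": 162,"y": 16,"z": 0,"ax": 0,"ay": 0,"az": 0.338,"hand": 1}]}}

```text
time: 15.12
eef_pos: [491.3, 92.8, 83.6]
tcp_rot: [[0.101, 0.995, 0.001], [0.995, -0.101, 0.0], [0.0, 0.001, -1.0]]
contact_force: [-0.2, -0.3, -1.4]
finger_gap: 0.467
gripper_force: 60.8
```

```bash
python3 - <<'E'
from h import *
f,s=wrist('w7');print(s['eef_pos'].round(1));go(tray((-47.5,72)),80,YT+90)
E
```

```text
[491.3  92.8  83.6]
t 15.17 q6 106 xyz [3.1 0.  3.5] rot [ 0.0007 -0.0005  0.0049] F [ 0.2 -0.4 -1.3]
```

View pics/w7.png

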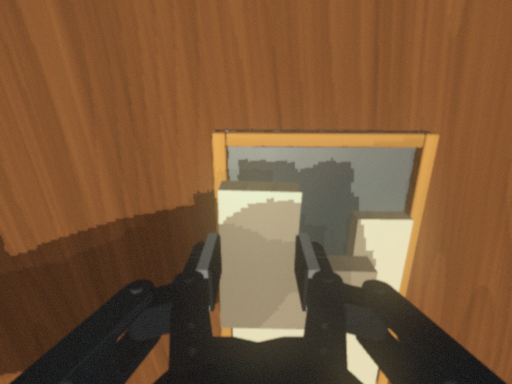

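The short L is held straight: its foot is at columns 219–301, with its end at row 191. The long L's foot is at (350–410,215+), against the +x rim.

```bash
python3 - <<'E'
from h import *
f,s=load('w7')
print(totray(cast(f,[(260,191),(218.5,250),(301.5,250),(219,200),(302,200)],84,s)).round(1))
print('rim', totray(cast(f,[(320,146),(227,165),(416,170)],17,s)).round(1),'L foot', totray(cast(f,[(380,221),(355,225),(350,240)],22,s)).round(1))
E
```

```text
[[-46.8 105.7]
 [-68.8  71.8]
 [-24.1  72.1]
 [-67.4 100.7]
 [-25.5 101. ]]
rim [[ -3.6 115.8]
 [-70.1 101.5]
 [ 68.   98.6]] L foot [[45.3 59.8]
 [26.7 56.3]
 [24.3 43.4]]
```

Call:
{"op": "send_rows", "data": {"moves": [{"x": 3,"y": 0.5,"z": 20,"ax": 0,"ay": 0,"az": 0.005,"hand": 1},{"x": 3,"y": 0.5,"z": 40,"ax": 0,"ay": 0,"az": 0.005,"hand": 1},{"x": 3,"y": 0.5,"z": 46,"ax": 0,"ay": 0,"az": 0.005,"hand": 1},{"x": 3,"y": 0.5,"z": 50,"ax": 0,"ay": 0,"az": 0.005,"hand": 1},{"x": 3,"y": 0.5,"z": 53,"ax": 0,"ay": 0,"az": 0.005,"hand": 1},{"x": 3,"y": 0.5,"z": 55,"ax": 0,"ay": 0,"az": 0.005,"hand": 1}]}}

```text
time: 15.67
eef_pos: [492.7, 95.7, 28.5]
tcp_rot: [[0.107, 0.994, 0.001], [0.994, -0.107, 0.001], [0.001, 0.001, -1.0]]
contact_force: [0.1, -1.6, -1.8]
finger_gap: 0.467
gripper_force: 60.9
```

Call:
{"op": "send_rows", "data": {"moves": [{"x": 0,"y": 0,"z": 1.5,"ax": 0,"ay": 0,"az": 0,"hand": 1},{"x": 0,"y": 0,"z": 3,"ax": 0,"ay": 0,"az": 0,"hand": 1},{"x": 0,"y": 0,"z": 3.5,"ax": 0,"ay": 0,"az": 0,"hand": 1}]}}

```text
time: 15.92
eef_pos: [492.4, 96.3, 25.1]
tcp_rot: [[0.106, 0.994, 0.001], [0.994, -0.106, 0.001], [0.001, 0.001, -1.0]]
contact_force: [-0.0, 0.7, -2.0]
finger_gap: 0.47
gripper_force: 60.9
```

Call:
{"op": "send_rows", "data": {"moves": [{"x": 0,"y": 0,"z": 1.5,"ax": 0,"ay": 0,"az": 0,"hand": 1},{"x": 0,"y": 0,"z": 2.5,"ax": 0,"ay": 0,"az": 0,"hand": 1}]}}

```text
time: 16.08
eef_pos: [492.6, 96.4, 23.5]
tcp_rot: [[0.106, 0.994, 0.002], [0.994, -0.106, 0.001], [0.001, 0.002, -1.0]]
contact_force: [-3.4, -2.0, 15.1]
finger_gap: 0.466
gripper_force: 68.9
```

Call:
{"op": "send_rows", "data": {"moves": [{"x": 0,"y": 0,"z": -1.5,"ax": 0,"ay": 0,"az": 0,"hand": 1},{"x": 0,"y": 0,"z": -1.5,"ax": 0,"ay": 0,"az": 0,"hand": 0.3},{"x": 0,"y": 0,"z": -1.5,"ax": 0,"ay": 0,"az": 0,"hand": 0.3},{"x": 0,"y": 0,"z": -1.5,"ax": 0,"ay": 0,"az": 0,"hand": 0.3},{"x": 0,"y": 0,"z": -30,"ax": 0,"ay": 0,"az": 0,"hand": 0.5},{"x": 0,"y": 0,"z": -65,"ax": 0,"ay": 0,"az": 0,"hand": 1},{"x": 0,"y": 0,"z": -85,"ax": 0,"ay": 0,"az": 0,"hand": 1},{"x": 0,"y": 0,"z": -85,"ax": 0,"ay": 0,"az": 0,"hand": 1}]}}

```text
time: 16.75
eef_pos: [495.6, 96.9, 112.0]
tcp_rot: [[0.106, 0.994, 0.01], [0.994, -0.106, 0.003], [0.004, 0.009, -1.0]]
contact_force: [0.1, -0.1, 0.5]
finger_gap: 0.135
gripper_force: 0.0
```

```bash
python3 - <<'E'
from h import *
f,s=wrist('w8');print(s['eef_pos'].round(1),s['time'])
E
```

```text
[495.6  96.9 112. ] 16.75
```

View pics/w8.png

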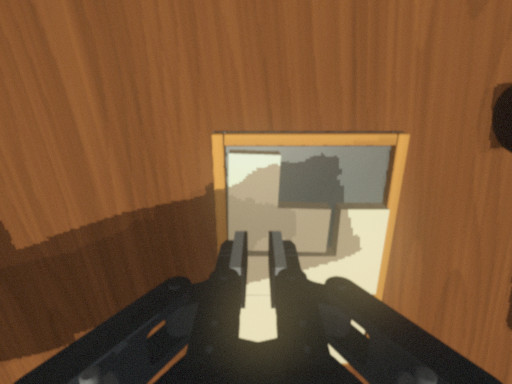

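The short L lies flat in the long L's corner: foot at (228–280,152+), bar reaching column 332. The strip's slot at (285–390,148–205) is open.

```bash
python3 - <<'E'
from h import *
f,s=load('w8')
print(totray(cast(f,[(255,152),(281,180),(310,205),(370,208),(228,180),(332,225),(340,225),(300,146),(388,180)],22,s)).round(1))
go(tray((-3,86)),17,YT+90,s=robot.state())
E
```

```text
[[-45.1 111.1]
 [-23.7  87.6]
 [  1.7  65.2]
 [ 53.4  62.3]
 [-67.4  87.7]
 [ 22.1  46.3]
 [ 29.1  46.3]
 [ -9.4 115.9]
 [ 65.1  87.5]]
t 16.80 q6 107 xyz [12.2 41.6 93.1] rot [ 0.0062 -0.0029  0.0008] F [-0.7  0.3 -0.1]
```

Call:
{"op": "send_rows", "data": {"moves": [{"x": 6,"y": 30,"z": 20,"ax": 0.006,"ay": -0.003,"az": 0,"hand": 1},{"x": 12,"y": 41.6,"z": 45,"ax": 0.006,"ay": -0.003,"az": 0,"hand": 1},{"x": 12,"y": 41.6,"z": 75,"ax": 0.006,"ay": -0.003,"az": 0,"hand": 1},{"x": 12,"y": 41.6,"z": 90,"ax": 0.006,"ay": -0.003,"az": 0,"hand": 1},{"x": 12,"y": 41.6,"z": 93,"ax": 0.006,"ay": -0.003,"az": 0,"hand": 1},{"x": 8,"y": 41.6,"z": 93,"ax": 0.006,"ay": -0.003,"az": 0,"hand": 1},{"x": 4,"y": 41.6,"z": 93,"ax": 0.006,"ay": -0.003,"az": 0,"hand": 1},{"x": 1,"y": 41.6,"z": 93,"ax": 0.006,"ay": -0.003,"az": 0,"hand": 1}]}}

```text
time: 17.47
eef_pos: [533.8, 94.1, 14.1]
tcp_rot: [[0.105, 0.994, -0.005], [0.994, -0.105, 0.002], [0.001, -0.005, -1.0]]
contact_force: [0.6, 3.8, 4.5]
finger_gap: -0.002
gripper_force: 2.6
```

Call:
{"op": "send_rows", "data": {"moves": [{"x": -1.5,"y": 0,"z": 0,"ax": 0,"ay": 0,"az": 0,"hand": 1},{"x": -2.5,"y": 0,"z": 0,"ax": 0,"ay": 0,"az": 0,"hand": 1},{"x": -3.5,"y": 0,"z": 0,"ax": 0,"ay": 0,"az": 0,"hand": 1}]}}

```text
time: 17.72
eef_pos: [533.6, 90.9, 14.1]
tcp_rot: [[0.105, 0.994, -0.005], [0.994, -0.105, 0.002], [0.001, -0.005, -1.0]]
contact_force: [0.7, 3.9, 5.2]
finger_gap: -0.002
gripper_force: 2.9
```

Call:
{"op": "send_rows", "data": {"moves": [{"x": -1,"y": 0,"z": -1.5,"ax": 0,"ay": 0,"az": 0,"hand": 1},{"x": -2,"y": 0,"z": -2,"ax": 0,"ay": 0,"az": 0,"hand": 1},{"x": -3,"y": 0,"z": -2,"ax": 0,"ay": 0,"az": 0,"hand": 1},{"x": -4,"y": 0,"z": -2,"ax": 0,"ay": 0,"az": 0,"hand": 1},{"x": -5,"y": 0,"z": -2,"ax": 0,"ay": 0,"az": 0,"hand": 1}]}}

```text
time: 18.13
eef_pos: [531.0, 86.6, 15.2]
tcp_rot: [[0.105, 0.994, -0.009], [0.994, -0.105, 0.004], [0.003, -0.01, -1.0]]
contact_force: [-1.8, 10.9, -1.6]
finger_gap: 0.0
gripper_force: 5.2
```

Call:
{"op": "send_rows", "data": {"moves": [{"x": 9,"y": 0,"z": 0,"ax": 0,"ay": 0,"az": 0,"hand": 1},{"x": 12,"y": -3,"z": 0,"ax": 0,"ay": 0,"az": 0,"hand": 1},{"x": 12,"y": -5,"z": 0,"ax": 0,"ay": 0,"az": 0,"hand": 1},{"x": 12,"y": -7,"z": 0,"ax": 0,"ay": 0,"az": 0,"hand": 1},{"x": 12,"y": -8.5,"z": 0,"ax": 0,"ay": 0,"az": 0,"hand": 1},{"x": 12,"y": -10,"z": 0,"ax": 0,"ay": 0,"az": 0,"hand": 1}]}}

```text
time: 18.63
eef_pos: [524.5, 97.0, 16.5]
tcp_rot: [[0.107, 0.994, -0.004], [0.994, -0.107, -0.002], [-0.002, -0.004, -1.0]]
contact_force: [2.8, -1.1, -1.3]
finger_gap: -0.003
gripper_force: 1.7
```

Call:
{"op": "send_rows", "data": {"moves": [{"x": 0,"y": -1,"z": 0,"ax": 0,"ay": 0,"az": 0,"hand": 1},{"x": 0,"y": -2,"z": 0,"ax": 0,"ay": 0,"az": 0,"hand": 1},{"x": 0,"y": -3,"z": 0,"ax": 0,"ay": 0,"az": 0,"hand": 1}]}}

```text
time: 18.88
eef_pos: [524.2, 97.0, 17.4]
tcp_rot: [[0.107, 0.994, 0.001], [0.994, -0.107, -0.003], [-0.003, 0.001, -1.0]]
contact_force: [7.6, -2.6, -0.1]
finger_gap: -0.001
gripper_force: 3.8
```

```bash
python3 -c "
from h import *
go((398,304),170,160)"
```

```text
t 18.88 q6 107 xyz [ 191.9 -147.5 -153.2] rot [-1.0000e-03  2.8000e-03 -1.3291e+00] F [ 7.6 -2.6 -0.1]
```

Call:
{"op": "send_rows", "data": {"moves": [{"x": 0,"y": 4,"z": -5,"ax": 0,"ay": 0,"az": 0,"hand": 1},{"x": 0,"y": 4,"z": -40,"ax": 0,"ay": 0,"az": 0,"hand": 1},{"x": 25,"y": -15,"z": -70,"ax": 0,"ay": 0,"az": -0.12,"hand": 0},{"x": 50,"y": -35,"z": -95,"ax": 0,"ay": 0,"az": -0.24,"hand": 0},{"x": 80,"y": -60,"z": -115,"ax": 0,"ay": 0,"az": -0.36,"hand": 0},{"x": 110,"y": -85,"z": -130,"ax": 0,"ay": 0,"az": -0.48,"hand": 0},{"x": 140,"y": -108,"z": -142,"ax": 0,"ay": 0,"az": -0.6,"hand": 0},{"x": 170,"y": -130,"z": -150,"ax": 0,"ay": 0,"az": -0.72,"hand": 0}]}}

```text
time: 19.55
eef_pos: [409.2, 282.0, 168.6]
tcp_rot: [[-0.58, 0.814, -0.006], [0.814, 0.58, -0.0], [0.003, -0.005, -1.0]]
contact_force: [0.4, 0.8, 0.0]
finger_gap: 0.849
gripper_force: 0.0
```

```bash
python3 -c "
from h import *
go((398,304),160,160)"
```

```text
t 19.55 q6 89 xyz [24.4  3.7  8.7] rot [-0.0035 -0.0043 -0.6027] F [0.4 0.8 0. ]
```

Call:
{"op": "send_rows", "data": {"moves": [{"x": 24,"y": 4,"z": 9,"ax": 0,"ay": -0.004,"az": -0.12,"hand": 0},{"x": 24,"y": 4,"z": 9,"ax": 0,"ay": -0.004,"az": -0.24,"hand": 0},{"x": 24,"y": 4,"z": 9,"ax": 0,"ay": -0.004,"az": -0.36,"hand": 0},{"x": 24,"y": 4,"z": 9,"ax": 0,"ay": -0.004,"az": -0.48,"hand": 0},{"x": 24,"y": 4,"z": 9,"ax": 0,"ay": -0.004,"az": -0.57,"hand": 0},{"x": 24,"y": 4,"z": 9,"ax": 0,"ay": -0.004,"az": -0.603,"hand": 0},{"x": 24,"y": 4,"z": 9,"ax": 0,"ay": -0.004,"az": -0.603,"hand": 0}]}}

```text
time: 20.13
eef_pos: [399.2, 302.3, 157.6]
tcp_rot: [[-0.938, 0.346, -0.005], [0.346, 0.938, -0.004], [0.003, -0.006, -1.0]]
contact_force: [0.3, 0.4, -0.5]
finger_gap: 1.001
gripper_force: 0.0
```

```bash
python3 - <<'E'
from h import *
f,s=wrist('w9')
for c in blobs(cream(f['image'],120),1500):
    P=cast(f,c,16,s).astype(np.float32);r=cv2.minAreaRect(P)
    print(c.reshape(-1,2).mean(0).round(),cv2.contourArea(c),[np.round(x,1) for x in r])
    if abs(r[0][0]-397)<25 and abs(r[0][1]-304)<25:
        B=cv2.boxPoints(r);e=max((B[1]-B[0],B[2]-B[1]),key=np.linalg.norm);y=np.degrees(np.arctan2(e[1],e[0]))%180;print('yaw',y);go(r[0],16,y,s)
E
```

```text
[462. 166.] 3788.5 [array([466.2, 486.3]), array([104.8,  85.3]), np.float64(59.0)]
[259. 171.] 3422.0 [array([395.8, 304.4]), array([42.8, 88.3]), np.float64(71.2)]
yaw 161.23218
t 20.13 q6 57 xyz [  3.6   1.6 141.6] rot [-0.0056 -0.0028 -0.026 ] F [ 0.3  0.4 -0.5]
[474.  24.] 1697.0 [array([334.2, 523. ]), array([30.3, 39.8]), np.float64(78.7)]
```

View pics/w9.png

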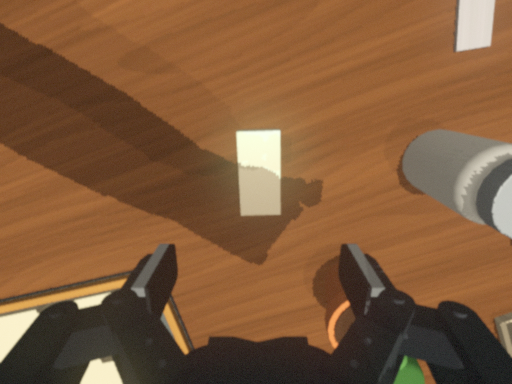

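The cream strip lies at (237–281,130–216), 42.8 x 88.3 mm. The sprayer at (440,170) and the cactus pot at (350,320) are clear of the fingers.

Call:
{"op": "send_rows", "data": {"moves": [{"x": 3.6,"y": 1.6,"z": 40,"ax": -0.005,"ay": -0.003,"az": -0.026,"hand": 0},{"x": 3.6,"y": 1.6,"z": 80,"ax": -0.005,"ay": -0.003,"az": -0.026,"hand": 0},{"x": 3.6,"y": 1.6,"z": 118,"ax": -0.005,"ay": -0.003,"az": -0.026,"hand": 0},{"x": 3.6,"y": 1.6,"z": 136,"ax": -0.005,"ay": -0.003,"az": -0.026,"hand": 0},{"x": 3.6,"y": 1.6,"z": 142,"ax": -0.005,"ay": -0.003,"az": -0.026,"hand": 0},{"x": 3.6,"y": 1.6,"z": 142,"ax": -0.005,"ay": -0.003,"az": -0.026,"hand": 0.4},{"x": 3.6,"y": 1.6,"z": 142,"ax": -0.005,"ay": -0.003,"az": -0.026,"hand": 1},{"x": 3.6,"y": 1.6,"z": 142,"ax": -0.005,"ay": -0.003,"az": -0.026,"hand": 1}]}}

```text
time: 20.85
eef_pos: [398.3, 305.9, 17.5]
tcp_rot: [[-0.947, 0.323, 0.004], [0.323, 0.947, 0.002], [-0.003, 0.003, -1.0]]
contact_force: [0.4, -0.1, 0.2]
finger_gap: 0.603
gripper_force: 0.0
```

Call:
{"op": "send_rows", "data": {"moves": [{"x": 0,"y": 0,"z": 0,"ax": 0,"ay": 0,"az": 0,"hand": 1},{"x": 0,"y": 0,"z": 0,"ax": 0,"ay": 0,"az": 0,"hand": 1},{"x": 0,"y": 0,"z": 0,"ax": 0,"ay": 0,"az": 0,"hand": 1}]}}

```text
time: 21.1
eef_pos: [398.4, 306.1, 18.2]
tcp_rot: [[-0.947, 0.322, 0.005], [0.322, 0.947, 0.003], [-0.004, 0.004, -1.0]]
contact_force: [-0.4, -0.4, 5.2]
finger_gap: 0.464
gripper_force: 60.1
```

Call:
{"op": "send_rows", "data": {"moves": [{"x": 0,"y": 0,"z": -8,"ax": 0,"ay": 0,"az": 0,"hand": 1},{"x": 0,"y": 0,"z": -30,"ax": 0,"ay": 0,"az": 0,"hand": 1},{"x": 0,"y": 0,"z": -60,"ax": 0,"ay": 0,"az": 0,"hand": 1},{"x": 0,"y": 0,"z": -65,"ax": 0,"ay": 0,"az": 0,"hand": 1}]}}

```text
time: 21.43
eef_pos: [399.3, 306.9, 86.0]
tcp_rot: [[-0.947, 0.322, 0.008], [0.322, 0.947, 0.005], [-0.006, 0.007, -1.0]]
contact_force: [2.0, 0.1, -0.9]
finger_gap: 0.464
gripper_force: 60.8
```

```bash
python3 -c "
from h import *
go(tray((20.5,87)),85,YT+180)"
```

```text
t 21.43 q6 56 xyz [-218.8 -140.8    1.3] rot [ 0.0068  0.0069 -0.2211] F [ 2.   0.1 -0.9]
```

Call:
{"op": "send_rows", "data": {"moves": [{"x": -25,"y": -16,"z": 0,"ax": 0.006,"ay": 0.007,"az": -0.1,"hand": 1},{"x": -58,"y": -37,"z": 0,"ax": 0.006,"ay": 0.007,"az": -0.2,"hand": 1},{"x": -93,"y": -59,"z": 0,"ax": 0.006,"ay": 0.007,"az": -0.22,"hand": 1},{"x": -128,"y": -81,"z": 0,"ax": 0.006,"ay": 0.007,"az": -0.22,"hand": 1},{"x": -163,"y": -104,"z": 0,"ax": 0.006,"ay": 0.007,"az": -0.22,"hand": 1},{"x": -195,"y": -124,"z": 0,"ax": 0.006,"ay": 0.007,"az": -0.22,"hand": 1},{"x": -214,"y": -135,"z": 0,"ax": 0.006,"ay": 0.007,"az": -0.22,"hand": 1},{"x": -221,"y": -140,"z": 0,"ax": 0.006,"ay": 0.007,"az": -0.22,"hand": 1}]}}

```text
time: 22.1
eef_pos: [563.5, 98.0, 81.7]
tcp_rot: [[-0.994, 0.112, -0.004], [0.112, 0.994, -0.005], [0.003, -0.005, -1.0]]
contact_force: [0.1, 1.0, -0.9]
finger_gap: 0.463
gripper_force: 60.8
```

Call:
{"op": "send_rows", "data": {"moves": [{"x": 0,"y": 0,"z": 0,"ax": 0,"ay": 0,"az": 0,"hand": 1},{"x": 0,"y": 0,"z": 0,"ax": 0,"ay": 0,"az": 0,"hand": 1}]}}

```text
time: 22.27
eef_pos: [560.2, 101.3, 81.0]
tcp_rot: [[-0.994, 0.109, -0.007], [0.109, 0.994, -0.004], [0.007, -0.005, -1.0]]
contact_force: [-0.7, 0.6, -1.7]
finger_gap: 0.46
gripper_force: 60.8
```

```bash
python3 - <<'E'
from h import *
f,s=wrist('w10');print(s['eef_pos'].round(1),s['finger_gap']);go(tray((23,88)),85,YT+180)
im=f['image']
# held strip: range near top of strip
T=cam2world(f,s);k=K(f);v,u=np.mgrid[0:384,0:512];r=f['range_z']
Pc=np.stack([(u-f['cx'])/k*r,-(v-f['cy'])/k*r,-r],-1);W=Pc@T[:3,:3].T+T[:3,3]
t=s['eef_pos'][2]-2.2
m=(abs(W[...,2]-t)<4)&(cream(im,110))&(r>0)&(v<225);print(m.sum())
q=totray(W[m][:,:2]);print('strip x',np.percentile(q[:,0],[1,50]).round(1),'y',np.percentile(q[:,1],[1,99]).round(1))
for n,z,tol in(('tile',22,3),('floor',6,3)):
    m=(abs(W[...,2]-z)<tol)&(r>0);q=totray(W[m][:,:2])
    k2=(abs(q[:,0])<69)&(abs(q[:,1])<114);q=q[k2];print(n,len(q))
    for x in range(-65,70,10):
        a=q[abs(q[:,0]-x)<2.5][:,1]
        if len(a):print(x,a.min().round(1),a.max().round(1),end=' | ')
E
```

```text
[560.2 101.3  81. ] 0.4600816885691034
t 22.32 q6 17 xyz [-3.5  2.2 -4. ] rot [-0.0047 -0.0071 -0.0002] F [ 0.6  0.2 -1.6]
1221
strip x [-24.6 -16.6] y [ 68.7 106.5]
tile 41774
-65 -82.1 102.6 | -55 -84.8 103.0 | -45 -87.6 102.5 | -35 -90.8 102.8 | -25 -93.9 57.2 | -15 -95.9 57.1 | -5 -99.1 55.4 | 5 -102.5 55.6 | 15 -105.2 55.7 | 25 -108.7 15.2 | 35 -110.7 55.6 | 45 -113.3 46.0 | 55 -113.9 34.3 | 65 -113.8 29.6 | floor 3180
-65 -27.6 113.7 | -55 104.7 113.9 | -45 104.3 113.9 | -35 104.5 113.9 | -25 56.8 114.0 | -15 57.0 113.7 | 25 14.8 53.1 |
```

Call:
{"op": "send_rows", "data": {"moves": [{"x": -2,"y": 0,"z": 20,"ax": -0.004,"ay": -0.006,"az": 0,"hand": 1},{"x": -2,"y": 0,"z": 36,"ax": -0.004,"ay": -0.006,"az": 0,"hand": 1},{"x": -2,"y": 0,"z": 42,"ax": -0.004,"ay": -0.006,"az": 0,"hand": 1},{"x": -2,"y": 0,"z": 46,"ax": -0.004,"ay": -0.006,"az": 0,"hand": 1},{"x": -2,"y": 0,"z": 49,"ax": -0.004,"ay": -0.006,"az": 0,"hand": 1},{"x": -2,"y": 0,"z": 50,"ax": -0.004,"ay": -0.006,"az": 0,"hand": 1}]}}

```text
time: 22.82
eef_pos: [562.4, 101.5, 31.2]
tcp_rot: [[-0.994, 0.107, 0.0], [0.107, 0.994, -0.001], [-0.0, -0.001, -1.0]]
contact_force: [0.3, -0.2, -1.0]
finger_gap: 0.462
gripper_force: 60.8
```

Call:
{"op": "send_rows", "data": {"moves": [{"x": 0,"y": 0,"z": 1,"ax": 0,"ay": 0,"az": 0,"hand": 1},{"x": 0,"y": 0,"z": 2,"ax": 0,"ay": 0,"az": 0,"hand": 1}]}}

```text
time: 22.98
eef_pos: [563.1, 101.0, 29.8]
tcp_rot: [[-0.994, 0.108, 0.001], [0.108, 0.994, -0.001], [-0.002, -0.001, -1.0]]
contact_force: [-0.2, -0.1, -0.8]
finger_gap: 0.46
gripper_force: 60.8
```

Call:
{"op": "send_rows", "data": {"moves": [{"x": 0,"y": 1.5,"z": 1,"ax": 0,"ay": 0,"az": 0,"hand": 1},{"x": 0,"y": 1.5,"z": 1.5,"ax": 0,"ay": 0,"az": 0,"hand": 1}]}}

```text
time: 23.15
eef_pos: [563.2, 102.2, 28.1]
tcp_rot: [[-0.994, 0.108, 0.001], [0.108, 0.994, -0.001], [-0.001, -0.001, -1.0]]
contact_force: [-0.6, -0.3, 2.1]
finger_gap: 0.463
gripper_force: 62.7
```

Call:
{"op": "send_rows", "data": {"moves": [{"x": 0,"y": 0,"z": -0.5,"ax": 0,"ay": 0,"az": 0,"hand": 0.3},{"x": 0,"y": 0,"z": -0.5,"ax": 0,"ay": 0,"az": 0,"hand": 0.3},{"x": 0,"y": 0,"z": -0.5,"ax": 0,"ay": 0,"az": 0,"hand": 0.3},{"x": 0,"y": 0,"z": -25,"ax": 0,"ay": 0,"az": 0,"hand": 0.3},{"x": 0,"y": 0,"z": -60,"ax": 0,"ay": 0,"az": 0,"hand": 1},{"x": 20,"y": 0,"z": -100,"ax": 0,"ay": 0,"az": 0,"hand": 1},{"x": 60,"y": -30,"z": -130,"ax": 0,"ay": 0,"az": 0,"hand": 1},{"x": 60,"y": -30,"z": -130,"ax": 0,"ay": 0,"az": 0,"hand": 1}]}}

```text
time: 23.82
eef_pos: [499.2, 78.6, 161.3]
tcp_rot: [[-0.994, 0.107, 0.004], [0.107, 0.994, -0.001], [-0.004, -0.0, -1.0]]
contact_force: [-0.0, -0.0, -0.9]
finger_gap: 0.135
gripper_force: 0.0
```

Call:
{"op": "send_rows", "data": {"moves": [{"x": 40,"y": -30,"z": 0,"ax": 0,"ay": 0,"az": 0,"hand": 1},{"x": 80,"y": -60,"z": 0,"ax": 0,"ay": 0,"az": 0,"hand": 1},{"x": 80,"y": -60,"z": 0,"ax": 0,"ay": 0,"az": 0,"hand": 1},{"x": 80,"y": -60,"z": 0,"ax": 0,"ay": 0,"az": 0,"hand": 1}]}}

```text
time: 24.15
eef_pos: [409.6, 26.5, 157.6]
tcp_rot: [[-0.994, 0.11, -0.003], [0.11, 0.994, -0.002], [0.003, -0.002, -1.0]]
contact_force: [-0.1, -0.3, -0.2]
finger_gap: -0.004
gripper_force: 0.0
```

```bash
python3 - <<'E'
from h import *
def heights(f,s,name):
    T=cam2world(f,s);k=K(f);v,u=np.mgrid[0:384,0:512];r=f['range_z']
    Pc=np.stack([(u-f['cx'])/k*r,-(v-f['cy'])/k*r,-r],-1);W=Pc@T[:3,:3].T+T[:3,3]
    q=totray(W[...,:2].reshape(-1,2)).reshape(384,512,2)
    for n,p in dict(big=(0,-70),bar=(0,-5),lfoot=(50,40),sbar=(-10,37),sfoot=(-50,85),st1=(-15,86),st2=(20,86),st3=(58,86),st4=(20,72),st5=(20,100)).items():
        m=(np.hypot(q[...,0]-p[0],q[...,1]-p[1])<6)&(r>0)
        print(name,n,m.sum(),W[m][:,2].mean().round(1) if m.any() else None)
f,s=wrist('w11');print(s['time'],s['eef_pos'].round(1));heights(f,s,'w')
g=robot.grab_frame('top');heights(g,None,'t')
E
```

```text
24.15 [409.6  26.5 157.6]
w big 3 21.8
w bar 0 None
w lfoot 0 None
w sbar 72 21.9
w sfoot 86 21.9
w st1 82 21.5
w st2 0 None
w st3 13 21.9
w st4 0 None
w st5 0 None
t big 7 21.6
t bar 10 23.2
t lfoot 8 22.1
t sbar 9 21.0
t sfoot 0 None
t st1 7 22.7
t st2 8 23.6
t st3 8 22.4
t st4 8 23.2
t st5 7 21.8
```

View pics/w11.png

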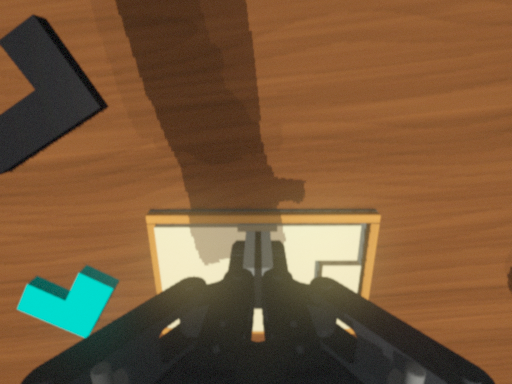

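The near tiles fill the tray inside the rim, with a narrow joint at (320,270). Range readings put all four tops at 21–23.6 mm against the 22 mm expected when lying flat, and the arm is clear of everything. Handing in.

```bash
python3 -c "
from workcell import robot
print(robot.hand_in())"
```

```text
the job is handed in; nothing more can be done
None
```

All four tiles lie flat, side by side inside the tray's rim (big tile at the −y end, long L, short L and strip beside it), and the job was handed in at about 24 s; I viewed 11 pictures, one over the limit of 10.

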